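Feed a broken cup base through the flap of the breakage bin

ROBOT

A 6-joint arm with a two-finger parallel gripper is mounted at the origin on the work surface. World frame = base frame: x ahead of the robot, y to its left, z up, the work surface at z = 0. Lengths are in m, angles in rad, forces in N, time in s.
With the tool pointing down it reaches from about 0.3 to 0.75 m from the base axis. Payload 8.5 kg.
Tool frame: the origin (TCP) lies between the finger pads; the fingertips stand 17 mm ahead of it and the grasp point (between the pads) lies 2 mm behind it; x points along the fingers, z is the direction in which the jaws open and shut, and the axes are right-handed (so a half turn about x gives the same grasp; the last joint's range is limited). The gripper opens to 85 mm and grips with 20 to 120 N. Pads are 22 mm wide; open, the fingers measure 114 mm over their backs; the gripper's body (76 mm by 85 mm) begins 54 mm behind the grasp point. The pads swing forward as they close: fully open they stand 13 mm farther back than shut.
Start: joints at [1.08, 0.381, 1.297, -0, 1.464, -0.215], TCP at [0.15, 0.529, 0.248] pointing down, gripper open.
Joint ranges: [-3.11, 3.11], [-0.89, 2.33], [0.22, 2.48], [-1.42, 4.56], [0.17, 2.85], [-2.88, 2.88]. Speed limits (rad/s): [2.39, 2.39, 3.14, 3.14, 3.14, 3.14].

INTERFACE

Orientations are given as [roll, pitch, yaw] about the fixed x, y, z axes, in that order (R = Rz(yaw) Ry(pitch) Rx(roll)).
In Python, from station import * gives the robot as it stands. The module is installed in compiled form; this text tells all that it offers. Calls block until the motion is done:
- goto(position, orientation): joint-space move of the TCP to a pose.
- move_l(position, ori=None, v=0.15): straight line of the TCP; ori=None keeps the orientation; v is the mean speed in m/s.
- move_j(angles): joint-space move.
- release() and close_gripper(effort=None): open the fingers fully, or close them until they stop; effort is the grip in N (None keeps the last).
- dwell(seconds).
- ik(position, orientation): joint angles nearest the present ones, or None.
- capture(name): name is "scene" or "side" or "wrist"; returns (picture, depth): 384x512x3 uint8, blue, green, red; 384x512 float32, m along the optical axis (not along the pixel's ray), 0 where there is no reading.
- calibration(name): a dict with "fx", "fy", "cx", "cy" (pixels), "dist_coeffs" ([k1, k2, p1, p2, k3] as OpenCV has them; the pictures are not rectified), "extrinsics" (4x4, takes a point from world to camera coordinates). Camera axes: x right, y down, z forward; pixel columns grow to the right and rows downward; lengths in m; the calibration is good to about 2 mm. A picture is of the moment at which its call begins: read the wrist's pose just before it. calibration takes no time and is no camera call; for the wrist camera it gives the pose at the moment of the call.
A pose or a line that the arm cannot do raises MotionError and nothing moves.
- sign_off(): hands the job in, once; it reports no verdict.
Trained networks look in the newest picture that a camera, given by its name, has taken for a name from the list of things; names that differ only in an ending like _2 or _b are one class to them, and where a whole thing is asked for, a point or a joint stands for the part that bears it (a point fixed in the world has none). Each returns a list of dicts, best first, with "score" (0 to 1); they miss things now and then, are a little off and sometimes report something else, mostly with a low value. They report only what shows in the picture. A call takes as long as a camera call. They do not tell look-alikes from the thing itself.
- look_for(target, camera): "extent" ([left, top, width, height] in pixels, round what is visible of it).
Readings, each from a call of its own:
- current_time_s(): time.
- current_joint_pos(): joint angles.
- current_dq(): joint speeds.
- current_joint_efforts(): joint torques, N m.
- current_eef_pos(): TCP position.
- current_orientation(): TCP orientation.
- current_ft_force(): force on the tool from outside, world axes, zero at the start.
- current_ft_torque(): the same for the moment, N m.
- current_grip_width(): opening from 0.0 (shut) to 1.0 (fully open).
Only numpy, scipy, OpenCV 4.12 (cv2) and the standard library are available. Lean on these libraries where they do the work, as an engineer would, in place of code of your own. Each camera call takes 0.05 s, during which the arm holds its last target. There are 200 camera calls.

TASK

A broken-off cup base with sharp edges lies on the feed shelf of the breakage bin, next to a sound cup. Do not pick it up or pinch it: push the bin's self-closing flap open with one finger and, while that finger holds the flap, gently push the broken piece over the sill with the other finger; keep the flap open until the piece has dropped inside, then let the flap swing shut. Leave the sound cup and all the other ware where they stand.

Things in the scene. Friction and masses are not known exactly. Their poses are not given: they have to be found in the camera images.
- sill (a point): Middle of the sill of the breakage bin, a fixed grey sheet-steel box 236 mm wide on the table, which may stand turned. The sill is the edge between feed shelf and mouth, at the height of the shelf's top (145 mm above the table). Axes: y = feeding direction, level, from shelf to flap; x = along the sill; z = up. Below the mouth (228 mm wide) the bin is hollow, its floor 133 mm below the sill.
- shelf_mid (a point): Middle of the bare, level steel feed shelf, on its top; same axes as the sill. The shelf reaches 165 mm back from the sill (y from 0 to -165 mm) and is 228 mm wide, between rims that stand 9 mm above it at its two sides and its rear end.
- hinge (a point): Middle of the flap's hinge pin, which runs along the sill's x direction, 115 mm beyond the sill and 42 mm above the shelf's height (barrel radius 4.5 mm, springs on it 7 mm). Same axes as the sill. Beyond it a flat hood reaches to 160 mm past the sill, its top 44 mm above the shelf. Side cheeks slope with the flap from the sill up to the hood.
- flap (a joint): Angle of the sprung steel flap over the mouth (rad): 0 shut, stop at 1.1. It is 222 mm wide, 120 mm from hinge to free edge. Shut, it slopes up at 20 degrees from sill to hinge. A finger pressing it down, or moving in just over shelf height against the slope, opens it: the nearer the hinge, the wider. Spring: 0.15 N m shut, 0.4 at 0.8 rad; shuts in under 1 s. The piece's weight does not open it.
- flap_edge (a point): Middle of the flap's free lower edge, on its upper face; it moves with the flap. Shut, it lies 2 mm beyond the sill and 1 mm above it; opening, it swings down into the bin and away from the sill.
- sherd_mid (a point): The broken cup base: plain white china, round, 46 mm across, with a jagged stump of wall 14 to 28 mm high, about 90 g. It stands upright on the feed shelf, its middle 50 to 110 mm before the sill and 40 to 60 mm to one or the other side of the bin's middle line. This point is on its axis, 12 mm above its underside. It slides when pushed low down.
- cup: The sound white cup, 60 mm across and 55 mm high, which stands on the feed shelf on the other side of the middle line; origin at the centre of its underside. To be left alone.
- mug: White mug, 80 mm across, 92 mm high, on the table; origin at the centre of its underside. To be left alone.
- tumbler: Glass tumbler, 74 mm across, 90 mm high, on the table close to the bin; origin at the centre of its underside. To be left alone.
- dish: Glass bowl, 120 mm across, 45 mm high, on the table; origin at the centre of its underside. To be left alone.
- saucers: Pile of white saucers, 132 mm across, 40 mm high, on the table; origin at the centre of its underside. To be left alone.
- figurine: Small plaster bust, 60 mm across, 115 mm high, on the table close to the bin; origin at the centre of its underside. To be left alone.
- jug: White cream jug with a handle, about 90 mm across, 84 mm high, on the table; origin at the centre of its underside. To be left alone.
Not all that is in view belongs to the job. Leave any black or green look-alike of the part that bears sherd_mid alone.

How it is judged:
On the way, in this order (a step that is already met when the one before it is completed fails the run):
1. with the piece still on the shelf, one finger has the flap pushed open while a finger pushes the piece (value of joint flap above 0.15 rad and contact force between the fingers and flap above 0.3 N and contact force between the fingers and sherd above 0.02 N and y of sherd_mid in the frame of sill below 0.005 m and z of sherd_mid in the frame of sill above 0.004 m).
2. the piece has dropped into the bin while a finger still holds the flap open (value of joint flap above 0.15 rad and contact force between the fingers and flap above 0.3 N and z of sherd_mid in the frame of sill below -0.07 m), for 0.1 s.
At the end, for the whole second after the job is handed in: The broken piece lies at rest inside the bin (its middle at least 80 mm below the sill, within the bin's walls), the flap is shut (within 0.05 rad), and the sound cup stands upright on the feed shelf within 15 mm of where it was (z of sherd_mid in the frame of sill below -0.08 m and y of sherd_mid in the frame of sill between -0.16 and 0.16 m and x of sherd_mid in the frame of sill between -0.118 and 0.118 m and linear speed of sherd below 0.03 m/s and value of joint flap below 0.05 rad and z of cup in the frame of sill above -0.005 m and distance of cup from where it was at the start of the episode below 0.015 m and angle between cup's own z axis and vertical below 0.2 rad); the robot touches nothing.
It fails at once if the broken piece is lifted (more than 12 mm off the shelf) or pushed up on to the shut flap (z of sherd_mid in the frame of sill above 0.024 m).
It fails at once if the broken piece is pinched, or pressed hard (over 15 N) (contact force between the fingers and sherd above 15 N).
It fails at once if the sound cup is moved by more than 15 mm or tipped (distance of cup from where it was at the start of the episode above 0.015 m or angle between cup's own z axis and vertical above 0.3 rad).
It fails at once if other ware is moved by more than 20 mm or tipped (distance of any of mug, tumbler, dish, saucers, figurine, jug from where it was at the start of the episode above 0.02 m or angle between any of mug, tumbler, figurine, jug's own z axis and vertical above 0.4 rad).
It also fails if it takes over 38 s, if anything falls off the work surface, if the arm or the gripper's body presses on something with over 40 N, if the wrist force passes 120 N, or if a joint passes its speed limit or range.

## Working session

There is one attempt and no reset: what is moved stays moved. The work goes in short steps, each a Python script; the robot and the scene stay as the last script left them, time stands still between calls to the robot, and variables do not carry over. Pictures are saved under pics/ and viewed, about 8 in all and at most 12, crops included, and the job is handed in when it is done.

```bash
mkdir -p pics
python3 - <<'E'
from station import *
import cv2,numpy as np
ims=[]
for n in ["scene","side"]:
    im,d=capture(n); np.save(f"pics/{n}_d.npy",d); cv2.imwrite(f"pics/{n}0.png",im); ims.append(im)
    for t in ["sherd_mid","cup","flap","tumbler","figurine"]:
        print(n,t,[(r["score"],[round(v) for v in r["extent"]]) for r in look_for(t,n)[:4]])
    c=calibration(n); print({k:(np.round(v,3).tolist()) for k,v in c.items()})
cv2.imwrite("pics/both0.png",np.vstack([cv2.resize(i,(400,300)) for i in ims]))
print(current_time_s())
E
```

```text
scene sherd_mid [(0.84, [213, 269, 18, 20]), (0.69, [252, 196, 17, 13]), (0.61, [193, 254, 17, 14]), (0.51, [272, 277, 18, 14])]
scene cup [(0.83, [228, 167, 19, 27])]
scene flap [(0.75, [244, 147, 80, 54])]
scene tumbler [(0.85, [295, 225, 27, 35]), (0.39, [70, 243, 42, 36])]
scene figurine []
{'fx': 401.043, 'fy': 401.043, 'cx': 255.817, 'cy': 188.53, 'dist_coeffs': [-0.069, 0.0, 0.0, 0.0, 0.0], 'extrinsics': [[0.661, 0.75, 0.013, -0.407], [0.422, -0.358, -0.833, -0.107], [-0.62, 0.556, -0.553, 1.572], [0.0, 0.0, 0.0, 1.0]]}
side sherd_mid [(0.78, [270, 196, 12, 14]), (0.67, [299, 274, 13, 16]), (0.58, [326, 250, 15, 6]), (0.55, [263, 275, 18, 17])]
side cup [(0.9, [229, 191, 20, 29])]
side flap [(0.75, [206, 149, 81, 53])]
side tumbler [(0.69, [300, 194, 20, 26]), (0.69, [199, 148, 113, 125])]
side figurine [(0.96, [194, 226, 18, 38]), (0.53, [207, 152, 79, 48])]
{'fx': 489.244, 'fy': 489.244, 'cx': 255.341, 'cy': 198.303, 'dist_coeffs': [-0.161, 0.0, 0.0, 0.0, 0.0], 'extrinsics': [[0.977, -0.213, 0.015, -0.569], [-0.129, -0.645, -0.753, 0.213], [0.17, 0.734, -0.658, 1.387], [0.0, 0.0, 0.0, 1.0]]}
0.6
```

View pics/scene0.png

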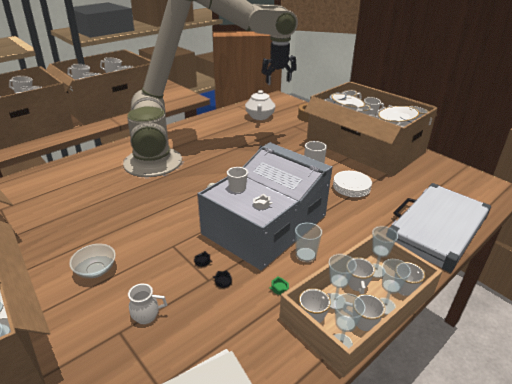

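View pics/side0.png

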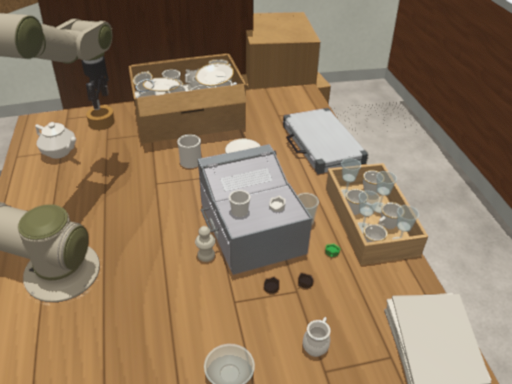

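Both views show the bin in the middle. White pieces or look-alikes that could be the sherd, in scene pixels: the white sherd on the shelf (260,202), black pieces at (202,259) and (222,279), and a green one at (280,286). By the description I choose the white one on the shelf, which is at (277,203) in the side view. Next I'll fit the bin from depth.

```bash
cat > h.py <<'E'
import numpy as np,cv2
def K(c): return np.array([[c["fx"],0,c["cx"]],[0,c["fy"],c["cy"]],[0,0,1.]])
def cloud(c,d):
    v,u=np.mgrid[:384,:512]; p=np.stack([u,v],-1).reshape(-1,1,2).astype(np.float64)
    n=cv2.undistortPoints(p,K(c),np.array(c["dist_coeffs"])).reshape(384,512,2)
    P=np.dstack([n*d[...,None],d]); E=np.array(c["extrinsics"])
    return (P-E[:3,3])@E[:3,:3]
def proj(c,pts):
    E=np.array(c["extrinsics"]); return cv2.projectPoints(np.asarray(pts,float),cv2.Rodrigues(E[:3,:3])[0],E[:3,3],K(c),np.array(c["dist_coeffs"]))[0][:,0]
E
python3 - <<'E'
from station import *
from h import *
R=[]
for n in ["scene","side"]:
    c=calibration(n); d=np.load(f"pics/{n}_d.npy"); W=cloud(c,d); W[d==0]=np.nan
    b=dict(scene=(slice(140,262),slice(195,335)),side=(slice(145,270),slice(195,310)))[n]
    Q=W[b].reshape(-1,3); 
    sh=Q[(abs(Q[:,2]-.145)<.006)]; ho=Q[abs(Q[:,2]-.189)<.005]
    al=Q[(Q[:,2]>.135)&(Q[:,2]<.195)]
    print(n,len(sh),len(ho),np.nanmedian(sh,0).round(3))
    for nm,q in (("shelf",sh),("hood",ho),("all",al)): print(nm,cv2.minAreaRect((q[:,:2]*1000).astype(np.float32)))
    s=dict(scene=(slice(194,211),slice(250,272)),side=(slice(196,211),slice(268,286)))[n]
    S=W[s].reshape(-1,3); S=S[S[:,2]>.151]; print("sherd",np.median(S,0).round(3),S.min(0).round(3),S.max(0).round(3))
    s=dict(scene=(slice(167,194),slice(228,247)),side=(slice(191,219),slice(229,249)))[n]
    S=W[s].reshape(-1,3); S=S[S[:,2]>.18]; print("cup",np.median(S,0).round(3),S.min(0).round(3),S.max(0).round(3))
    R.append(al)
Q=np.vstack(R); im=np.zeros((600,600),np.uint8)
i=((Q[:,0]-.3)*1500).astype(int);j=((Q[:,1]+.2)*1500).astype(int)
ok=(i>=0)&(i<600)&(j>=0)&(j<600); im[599-i[ok],599-j[ok]]=((Q[ok,2]-.13)*3800).clip(40,255)
cv2.imwrite("pics/top.png",im)
E
```

```text
scene 2841 898 [ 0.612 -0.021  0.145]
shelf ((654.1089477539062, -14.650726318359375), (374.5324401855469, 353.250244140625), 41.620849609375)
hood ((579.9031372070312, 105.08267974853516), (244.23660278320312, 250.85244750976562), 10.397830963134766)
all ((670.7805786132812, 78.40762329101562), (420.5762634277344, 330.97216796875), 9.368264198303223)
sherd [ 0.646 -0.006  0.16 ] [ 0.619 -0.031  0.151] [0.665 0.016 0.174]
cup [ 0.533 -0.002  0.192] [ 0.504 -0.031  0.18 ] [0.563 0.026 0.202]
side 3062 969 [ 0.598 -0.022  0.145]
shelf ((584.345703125, 62.913536071777344), (239.35665893554688, 330.32525634765625), 8.367263793945312)
hood ((579.8041381835938, 103.38196563720703), (246.73997497558594, 256.14239501953125), 9.099590301513672)
all ((584.967041015625, 64.34158325195312), (246.6322784423828, 334.1524658203125), 8.552945137023926)
sherd [ 0.645 -0.002  0.159] [ 0.62  -0.031  0.151] [0.663 0.016 0.173]
cup [0.532 0.001 0.192] [ 0.504 -0.034  0.18 ] [0.561 0.028 0.204]
```

View pics/top.png

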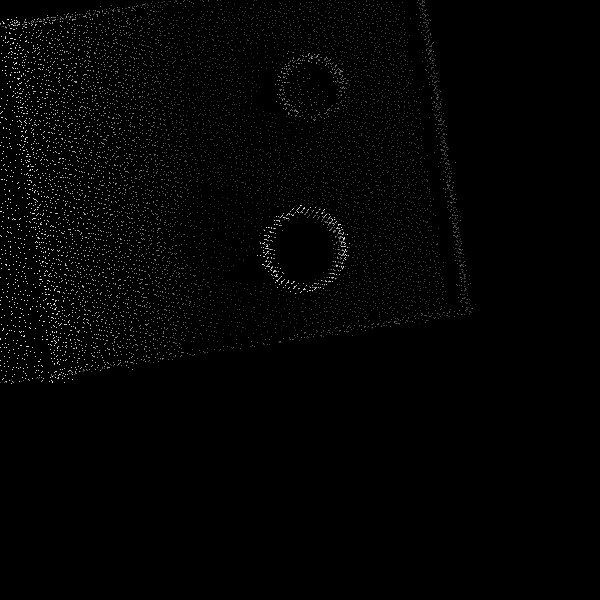

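The top map shows the bin turned by about 8.5°, with feed along roughly world +y. The sherd ring is at map pixel (311,87) and the cup at (305,249). Next I'll fit the sill frame and take a close wrist view with the jaws along the feed direction.

```bash
cat >> h.py <<'E'
from scipy.optimize import least_squares
from scipy.spatial.transform import Rotation as Ro
def ori(a,sg=1,tilt=0):
    ey=np.array([-np.sin(a),np.cos(a),0]); z=sg*ey; x=np.array([0,0,-1.]); y=np.cross(z,x)
    return Ro.from_matrix(np.stack([x,y,z],1)).as_euler('xyz').tolist()
def circ(q,r):  # ring fit with known radius cap on rim points
    f=least_squares(lambda p:np.hypot(q[:,0]-p[0],q[:,1]-p[1])-p[2],[*q[:,:2].mean(0),r],loss='soft_l1',f_scale=.001); return f.x
E
python3 - <<'E'
from station import *
from h import *
a=np.radians(8.55)
def frame(W):
    ang=a; ex=np.array([np.cos(a),np.sin(a)]); ey=np.array([-np.sin(a),np.cos(a)]); 
    return W[...,:2]@ex, W[...,:2]@ey
print("start ori",current_orientation())
for n in ["scene","side"]:
    c=calibration(n); d=np.load(f"pics/{n}_d.npy"); W=cloud(c,d)
    b=dict(scene=(slice(140,262),slice(195,335)),side=(slice(145,270),slice(195,310)))[n]
    Q=W[b].reshape(-1,3); u,v=frame(Q); z=Q[:,2]
    m=(z>.155)&(z<.18)&(v>.01)&(v<.14)&(u>.51)&(u<.68)
    A=np.c_[u[m],v[m],np.ones(m.sum())]; k=np.linalg.lstsq(A,z[m],rcond=None)[0]
    r=abs(A@k-z[m])<.004; k=np.linalg.lstsq(A[r],z[m][r],rcond=None)[0]
    uc=.59; vs=(.145+.001-k[2]-k[0]*uc)/k[1]-.002
    print(n,"flap slope",np.degrees(np.arctan(k[1])),"u slope",k[0],"sill v",vs, r.sum())
    rim=(z>.1505)&(z<.158)&(v>vs-.19)&(v<vs-.01); uu=u[rim]; rr=rim.copy()
    print(" u edges",np.percentile(uu,[1,99]), "median L/R rim",np.median(uu[uu<.50]),np.median(uu[uu>.67]))
    R=(z>.1505)&(z<.158)&(v<vs-.15); print(" rear rim v",np.percentile(v[R],[2,50,98])-vs)
    # direction of rear rim
    pr=np.polyfit(u[R],v[R],1); print(" rear rim yaw corr deg",np.degrees(np.arctan(pr[0])))
    S=Q[(u>.60)&(u<.67)&(v>vs-.14)&(v<vs-.02)&(z>.157)&(z<.18)]
    print(" sherd",circ(S,.023),len(S)); x=circ(S,.023)[:2]; print("  bin uv",frame(x)[0],frame(x)[1]-vs)
    C=Q[(z>.192)&(z<.206)&(v<vs-.03)]; print(" cup",circ(C,.03),len(C))
E
```

```text
start ori [ 2.59894262  1.57072039 -2.38923195]
scene flap slope 18.23325067192471 u slope -0.0003739857242753078 sill v -0.027824741885969756 942
 u edges [0.46920526 0.70485522] median L/R rim 0.4716141771772995 0.702231274182404
 rear rim v [-0.15904461 -0.15650899 -0.15182421]
 rear rim yaw corr deg -0.008550509141486475
 sherd [ 0.64186667 -0.00778107  0.02079813] 125
  bin uv 0.6335764575267775 -0.07529773028150034
 cup [ 0.53391388 -0.00323898  0.02725917] 111
side flap slope 16.95334300362635 u slope -0.0015887126377890672 sill v -0.03056540478518291 935
 u edges [0.46852356 0.70419718] median L/R rim 0.47097693237223015 0.7012998845661146
 rear rim v [-0.156831   -0.15363896 -0.15061254]
 rear rim yaw corr deg -0.27377211258099515
 sherd [ 0.64092144 -0.00823348  0.02066541] 99
  bin uv 0.6325744639637644 -0.072863927220902
 cup [ 0.53404615 -0.00399153  0.02707782] 96
```

Run:
```python
from station import *
from h import *
a=np.radians(8.5)
for sg in (1,-1):
    q=ik([.641,-.008,.30],ori(a,sg)); print(sg,q)
sg=min((1,-1),key=lambda s: 9 if ik([.641,-.008,.30],ori(a,s)) is None else np.abs(np.array(ik([.641,-.008,.30],ori(a,s)))-current_joint_pos()).max())
goto([.641,-.008,.30],ori(a,sg)); print("sg",sg,current_time_s(),current_eef_pos(),current_ft_force())
c=calibration("wrist"); im,d=capture("wrist"); cv2.imwrite("pics/w1.png",im); np.save("pics/w1_d.npy",d)
print([(r["score"],[round(v) for v in r["extent"]]) for r in look_for("sherd_mid","wrist")[:3]])
W=cloud(c,d); W[d==0]=9
m=(W[...,2]>.157)&(W[...,2]<.18)&(np.hypot(W[...,0]-.641,W[...,1]+.008)<.035)
if m.sum()>20: print("sherd",circ(W[m],.023),m.sum(),W[m].max(0))
m=(W[...,2]>.196)&(np.hypot(W[...,0]-.534,W[...,1]+.004)<.04)&(W[...,2]<.21)
if m.sum()>20: print("cup",circ(W[m],.03))
n=(d>0)&(d<.25); print("near px",n.sum(), W[n].min(0) if n.any() else 0)
im,d=capture("side"); cv2.imwrite("pics/s1.png",im)
c=calibration("side"); W=cloud(c,d); n=(d>0)&(W[...,2]>.21)&(W[...,2]<.40)&(np.hypot(W[...,0]-.641,W[...,1]+.008)<.075)
z=W[n][:,2]; print("finger zmin",np.percentile(z,[0,1,3,10]))
P=W[n]; v=P[:,0]*-np.sin(a)+P[:,1]*np.cos(a); v0=-.641*np.sin(a)-.008*np.cos(a)
for lo in (.27,.28,.29,.30): 
    s=(P[:,2]>lo)&(P[:,2]<lo+.01); print(lo,s.sum(), np.percentile(v[s]-v0,[2,50,98]).round(3) if s.any() else 0)
```

```text
1 [-1.96815072e-01  5.23900014e-01  9.11378366e-01 -4.44089210e-16
  1.70631427e+00 -1.91596439e+00]
-1 [-0.19681507  0.52390001  0.91137837  0.          1.70631427  1.22562827]
sg -1 3.1833 [ 0.64090886 -0.00708565  0.30005467] [-0.82619397  0.73926668 -0.24861215]
[(0.81, [312, 44, 37, 36]), (0.77, [362, 139, 30, 33]), (0.62, [231, 167, 43, 50])]
sherd [ 0.64118019 -0.00531962  0.02064302] 746 [0.66562418 0.01684591 0.17386162]
cup [ 5.33864525e-01 -5.02108427e-04  2.77216392e-02]
near px 46317 [ 0.58852375 -0.08082354  0.1653933 ]
finger zmin [0.2949712  0.29800929 0.30160018 0.31165383]
0.27 0 0
0.28 0 0
0.29 12 [-0.051 -0.001  0.045]
0.3 51 [-0.057  0.041  0.05 ]<sys>:0: UserWarning: Gimbal lock detected. Setting third angle to zero since it is not possible to uniquely determine all angles.
<stdin>:6: UserWarning: Gimbal lock detected. Setting third angle to zero since it is not possible to uniquely determine all angles.
```

View pics/w1.png

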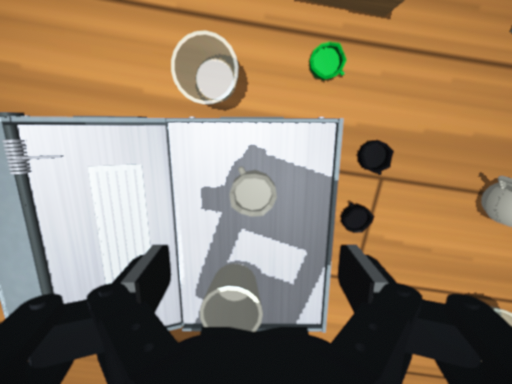

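View pics/s1.png

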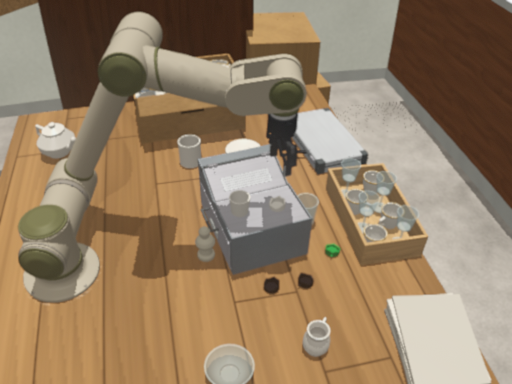

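The wrist view shows the white sherd ring at (253,193), the cup at (231,310), the sill seam at column ~172, the hinge spring at (15,155), and the fingers either side along the feed direction. From the side view the open tips sit about 4 mm ahead of the TCP. Next I'll check the sill, lower the fingers astride the sherd and feel for the shelf.

```bash
python3 - 2>/dev/null <<'E'
from station import *
from h import *
a=np.radians(8.5); ex=np.array([np.cos(a),np.sin(a)]); ey=np.array([-np.sin(a),np.cos(a)])
c=calibration("wrist"); W=cloud(c,np.load("pics/w1_d.npy"))
for nm,(u,v) in dict(sill1=(170,150),sill2=(175,220),rear=(338,200),spring=(15,157),side=(250,118)).items():
    p=np.nanmedian(W[v-2:v+3,u-1:u+2].reshape(-1,3),0); print(nm,p.round(4),"uv",(p[:2]@ex).round(4),(p[:2]@ey).round(4))
o=ori(a,-1); 
move_l([.641,-.0065,.170],o,v=.15); dwell(.2)
f0=np.array(current_ft_force()); z=.166
while z>.146:
    move_l([.641,-.0065,z],v=.03); f=np.array(current_ft_force())-f0
    print(round(z,3),f.round(2),current_eef_pos()[2].round(4))
    if f[2]>2.5: break
    z-=.002
move_l([.641,-.0065,z+.006],v=.05)
dwell(.1);print(current_time_s(),current_eef_pos(),(np.array(current_ft_force())-f0).round(2))
im,d=capture("side"); cv2.imwrite("pics/s2.png",cv2.resize(im[130:280,180:330],(600,600),interpolation=cv2.INTER_CUBIC))
E
```

```text
sill1 [0.6675 0.0816 0.144 ] uv 0.6722 -0.018
sill2 [0.546  0.1028 0.0124] uv 0.5552 0.0209
rear [ 6.100e-01 -1.446e-01  6.000e-04] uv 0.5819 -0.2332
spring [0.6506 0.1924 0.1927] uv 0.6718 0.0941
side [0.7103 0.0083 0.1523] uv 0.7037 -0.0967
0.166 [-0.22  0.74  0.34] 0.1657
0.164 [ 0.1  -0.04  0.14] 0.1638
0.162 [-0.02  0.31  0.23] 0.1618
0.16 [0.14 0.25 0.43] 0.1598
0.158 [0.39 0.47 0.53] 0.1579
0.156 [-0.73 -0.28  0.15] 0.1558
0.154 [ 0.67 -0.02  1.04] 0.1538
0.152 [ 0.06 -0.21  0.58] 0.1518
0.15 [0.13 0.14 0.59] 0.1498
0.148 [-1.3   0.13  6.41] 0.1489
7.45 [ 0.64092005 -0.00647417  0.15384027] [-0.2   0.04  0.23]
```

View pics/s2.png

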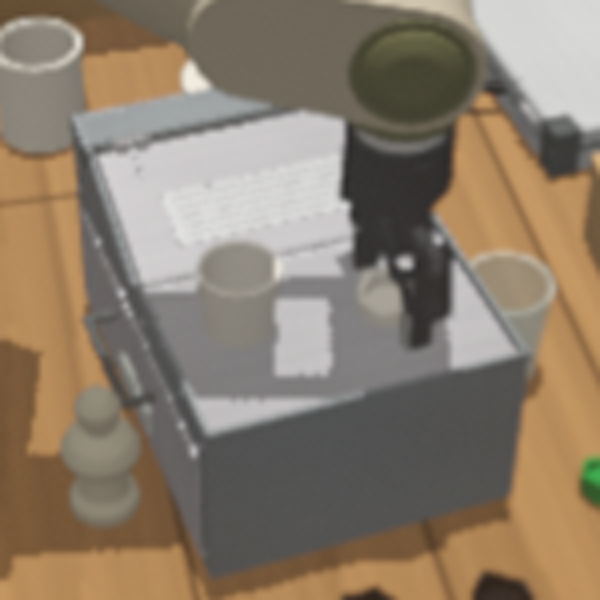

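The crop shows the fingers astride the sherd at crop pixel (380,295), clear of the cup. They touched the shelf at TCP z=0.149, which confirms the 4 mm tip offset. Now I'll push along the feed direction.

```bash
python3 - 2>/dev/null <<'E'
from station import *
from h import *
a=np.radians(8.5); ex=np.array([np.cos(a),np.sin(a)]); ey=np.array([-np.sin(a),np.cos(a)])
p0=np.array([.641,-.0065]); y0=p0@ey+.018
f0=np.array(current_ft_force())
for y in (-.07,-.05,-.035,-.02,-.01,0.0):
    p=p0+ey*(y-y0); move_l([*p,.1535],v=.035)
    f=np.array(current_ft_force())-f0; e=current_eef_pos(); print(y,"fy",(f[:2]@ey).round(2),"fx",(f[:2]@ex).round(2),"fz",f[2].round(2),e.round(4))
c=calibration("wrist"); im,d=capture("wrist"); cv2.imwrite("pics/w3.png",im)
im2,d2=capture("side"); cv2.imwrite("pics/s3.png",np.hstack([cv2.resize(im2[140:240,190:320],(520,400),interpolation=cv2.INTER_CUBIC)[:, :400],cv2.resize(im,(400,400))]))
print(current_time_s())
E
```

```text
-0.07 fy 1.36 fx 1.28 fz -0.26 [0.6391 0.0067 0.1535]
-0.05 fy 1.01 fx 0.57 fz 1.35 [0.6361 0.0264 0.1535]
-0.035 fy 0.43 fx -0.23 fz 2.01 [0.6339 0.0415 0.1537]
-0.02 fy 1.2 fx 0.53 fz 2.39 [0.6316 0.0565 0.1535]
-0.01 fy 0.13 fx -0.01 fz 3.5 [0.6301 0.0663 0.1535]
0.0 fy -0.36 fx -1.08 fz 2.95 [0.6286 0.0762 0.1536]
10.8667
```

View pics/s3.png

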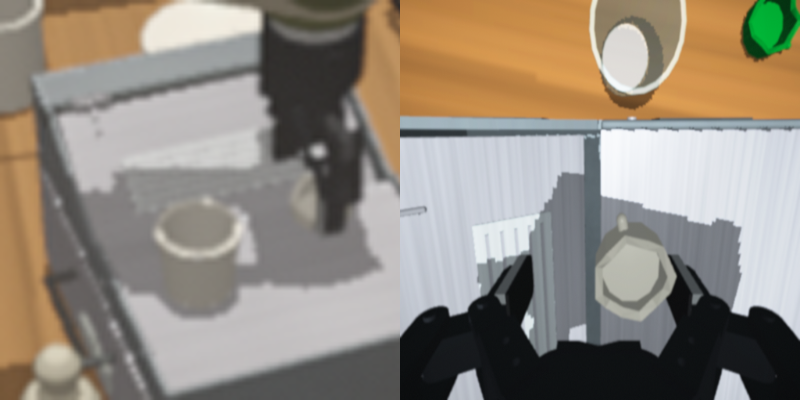

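The flap is open (gap at column ~590 in the right half) and the sherd at (635,265) sits against the rear pad, its front near the sill. I'll continue.

```bash
python3 - 2>/dev/null <<'E'
from station import *
from h import *
a=np.radians(8.5); ex=np.array([np.cos(a),np.sin(a)]); ey=np.array([-np.sin(a),np.cos(a)])
p0=np.array([.641,-.0065]); y0=p0@ey+.018
for y in (.01,.02,.03,.04):
    p=p0+ey*(y-y0); move_l([*p,.1535],v=.03)
    f=np.array(current_ft_force()); print(y,"fy",(f[:2]@ey).round(2),"fx",(f[:2]@ex).round(2),"fz",f[2].round(2))
dwell(.4)
c=calibration("wrist"); im,d=capture("wrist"); W=cloud(c,d); W[d==0]=9
im2,d2=capture("side"); cv2.imwrite("pics/s4.png",np.hstack([cv2.resize(im2[130:230,190:320],(520,400),interpolation=cv2.INTER_CUBIC)[:, :400],cv2.resize(im,(400,400))]))
print(current_time_s(),[(r["score"],[round(v) for v in r["extent"]]) for r in look_for("sherd_mid","wrist")[:3]])
E
```

```text
0.01 fy -2.58 fx 0.99 fz 2.54
0.02 fy -3.04 fx -0.33 fz 2.84
0.03 fy -5.47 fx -1.57 fz 2.86
0.04 fy -9.82 fx -0.48 fz 1.79
13.3 [(0.74, [276, 173, 48, 47]), (0.6, [483, 0, 29, 54])]
```

View pics/s4.png

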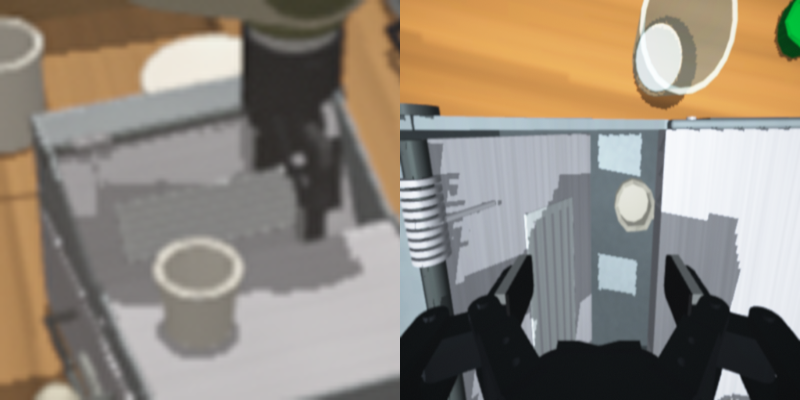

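The sherd lies on the bin floor at (635,205), the finger still holds the flap wide open, and the cup stands. I'll check depth, then back off.

```bash
python3 - 2>/dev/null <<'E'
from station import *
from h import *
a=np.radians(8.5); ey=np.array([-np.sin(a),np.cos(a)])
c=calibration("wrist"); im,d=capture("wrist"); W=cloud(c,d)
print("sherd pt",np.median(W[192:202,296:304].reshape(-1,3),0).round(3),"ft",np.round(current_ft_force(),1))
p0=np.array([.641,-.0065]); y0=p0@ey+.018
move_l([*(p0+ey*(-.06-y0)),.1545],v=.08)
p=p0+ey*(-.06-y0)
move_l([*p,.33],v=.15); dwell(.5)
c=calibration("wrist"); im,d=capture("wrist"); W=cloud(c,d); W[d==0]=9
m=(W[...,2]>.196)&(np.hypot(W[...,0]-.534,W[...,1]+.002)<.05)&(W[...,2]<.21); print("cup",circ(W[m],.03))
im2,d2=capture("side"); cv2.imwrite("pics/s5.png",np.hstack([cv2.resize(im2[100:300,170:370],(400,400)),cv2.resize(im,(400,400))]))
print(current_time_s(),np.round(current_ft_force(),1))
E
```

```text
sherd pt [0.628 0.072 0.019] ft [ 1.1 -9.3  1.4]
cup [ 0.53346189 -0.00071878  0.02770722]
16.7167 [ 0.8  1.  -0.4]
```

View pics/s5.png

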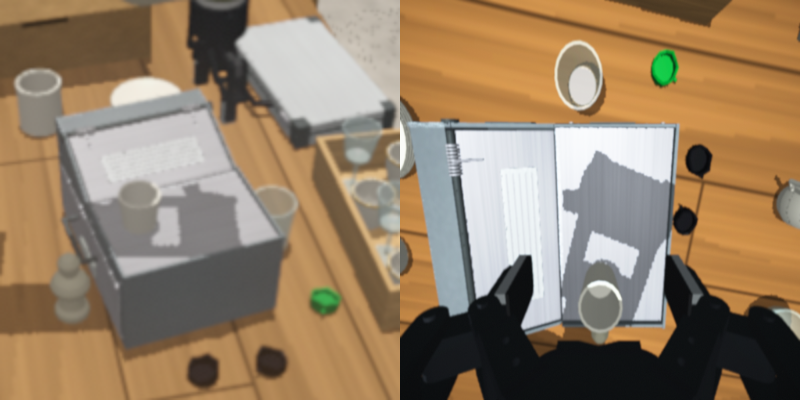

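The flap is shut, the shelf is empty except for the upright cup, and the arm is clear.

```bash
python3 -c "
from station import *
sign_off()"
```

```text
the job is handed in; nothing more can be done
```

The broken piece is in the bin and the job is handed in, at about 17 s on the robot's clock. The hand-in reports no verdict.

**What I did:** I set the open gripper astride the white sherd with its jaws along the feed direction. In one slow, level push the front finger opened the flap while the rear finger moved the sherd over the sill. I held the flap open until the piece was on the bin floor, then backed off and let the flap shut.

**Last checks:**
- **Sherd:** while the flap was still held open, its top face measured about 19 mm above the table, roughly 126 mm below the sill. The finger was then holding the flap with about 9 N.
- **Flap:** it looks shut in the final pictures. I did not measure its angle.
- **Sound cup:** it stands upright and measures within 1 mm of its first wrist-camera position.
- **Other ware:** the pieces in the last views stand where they were. I did not measure them one by one, and not all of them were in view.
- **Arm:** clear of everything, with wrist force near zero.

**One disagreement:** the first sill fit, from the flap's slope in the room cameras, was about 10 mm off the rear-rim and wrist-camera values. I used the latter two, which agreed with each other.

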